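# Close a tray's snap rivet with the setting pliers

## Robot

A 6-joint arm with a two-finger parallel gripper is mounted at the origin on the work surface. World frame = base frame: x ahead of the robot, y to its left, z up, the work surface at z = 0. Lengths are in m, angles in rad, forces in N, time in s.
With the tool pointing down it reaches from about 0.35 to 0.775 m from the base axis. Payload 5.5 kg.
Tool frame: the origin (TCP) lies midway between the tips of the shut fingers; the grasp point (between the pads) lies 19 mm behind it (env.hold_point_z is the distance from the TCP to the grasp point, in m); x points along the fingers, y is the direction in which the jaws open and shut, and the axes are right-handed (so a half turn about x gives the same grasp; the last joint's range is limited). The gripper opens to 85 mm and grips with 20 to 120 N. Pads are 22 mm wide; open, the fingers measure 114 mm over their backs; the gripper's body (76 mm by 85 mm) begins 54 mm behind the grasp point. The pads swing forward as they close: fully open they stand 13 mm farther back than shut.
Start: joints at [1.021, 0.313, 0.046, 1.304, 0, 1.431], TCP at [0.229, 0.527, 0.231] pointing down, gripper open.
Joint ranges: [-2.76, 2.76], [-0.86, 1.69], [-1.03, 1.26], [-2.2, 2.34], [-1.47, 1.5], [-3.14, 3.14]. Speed limits (rad/s): [2.57, 2.57, 3.14, 3.14, 3.14, 3.14].

## Interface

Orientations are given as a unit quaternion [w, x, y, z].
In Python, from workcell import env, eyes, job gives the robot as it stands.
- The arm moves only by the tool drive_tool, never from a script. Its argument "increments" is text: rows parted by semicolons, each of 7 numbers parted by spaces: the turn, a rotation vector about the tool's x, y, z in rad, then the shift along the tool's x, y, z in m, then the opening, from 0 (shut) to 1 (fully open). A call has 1 to 12 rows; each row is the pose to reach, as a shift and turn from the pose commanded when the call began, along the tool's axes at that moment; what a row does not reach only later rows make up. A row lasts 1/8 s, in which the tool goes at most 62.5 mm and 10.7 degrees, less where a joint would pass 70% of its speed; a pose out of reach is approached as far as the arm can. A call with a gripper value outside its range is refused whole. The fingers move at their own pace and stop on an object; "newtons" is the grip in N (left out, the last holds). Time passes only in rows, so rows that repeat a pose let the fingers close. It gives the time, the measured TCP pose, the force and the opening at its end, in the units of the state.
- env.get_state(): the state, without advancing time (a new reading comes with each control period).
- eyes.read_camera(name): name is "side" or "top" or "wrist"; returns the picture (400x640x3 uint8, red, green, blue); there is no depth.
- eyes.camera_info(name): a dict with "camera_matrix" (3x3 intrinsics, pixels), "origin" and "attitude" of the camera in the world. Camera axes: x right, y up, looking along -z (the intrinsics and any distortion apply to the point x, -y, -z); pixel columns grow to the right and rows downward; lengths in m; the calibration is good to about 2 mm. A picture is of the moment at which its call begins: read the wrist's pose just before it. camera_info takes no time and is no camera call; for the wrist camera it gives the pose at the moment of the call.
- job.hand_in(): hands the job in, once; it reports no verdict.
The state is a dict: "clock": time; "joint_pos": joint angles; "qvel": joint speeds; "tau": joint torques, N m; "tcp_pos": TCP position; "orientation": TCP orientation; "wrist_force": force on the tool from outside, world axes, zero at the start; "ft_torque": the same for the moment, N m; "finger_gap": finger opening in m.
Only numpy, scipy, OpenCV 4.12 (cv2) and the standard library are available. Lean on these libraries where they do the work, as an engineer would, in place of code of your own. Each camera call takes 0.05 s, during which the arm holds its last target. There are 200 camera calls.

## Task

One of the two bun trays still has its end rivet open: the white cap inside its near end wall stands off the board. Take the rivet pliers from their stand, set them squarely over the rivet with the throat resting lightly on the wall's rim, and keep it resting there while you squeeze until the cap clicks home, without cracking the cap, crushing the board or shoving the tray about. Then put the pliers back upright in their stand, let go, and leave everything else as it was.

Things in the scene. Friction and masses are not known exactly. Their poses are not given: they have to be found in the camera images.
- tray: The open tray: corrugated board, 267 mm long, 110 wide, 65 high, loose on the table, 0.6 to 0.9 kg with the six buns in its far part; the first 80 mm behind its near end wall are empty. Origin on the table under the middle of that wall, at its mid-thickness (wall 5 mm thick). x runs from this wall to the far end, y along the wall, z up.
- rim: Top edge (12 mm) of the open tray's near end wall; origin in its middle on the very top, 65 mm above the table; axes as the tray's. The board is crushed by more than 20 N on it. A two-part plastic rivet goes through the wall 27 mm straight below: fixed head (18 mm across, 3 mm thick) on the outside (-x), cap on the inside (+x). Over head, wall and cap it measures 18 mm open, 13 mm closed.
- cap_face (a point): Centre of the free (+x) face of the rivet's cap, a white disc 16 mm across, 5 mm thick, started on its stud by hand, 38 mm above the table. The face stands 12.5 mm from the wall's mid-plane when open (a 5 mm gap shows under the cap) and 7.5 mm when home. Axes as the tray's.
- cap: The rivet's cap (pose: see cap_face). It is thin plastic and cracks if the jaws squeeze it with more than 60 N.
- cap_travel (a joint): How far the cap is pressed on its stud: 0 m open, 0.005 m home, flat against the wall. It yields a little, resists with up to about 12 N over the first half and then snaps home by itself and stays.
- pliers: Rivet-setting pliers, 0.26 kg, 14 mm thick, standing jaws down in the stand. Origin on the hinge axis; y is the hinge axis, x the direction in which handles and jaws close, z up towards the handles. The frame is fixed in the lever whose handle is at +x and leans by half the closing angle as they close. Jaw tips 54 mm below the hinge, 52 mm over their outsides when open.
- throat (a point): The pliers' throat: underside of the round 30 mm hinge boss, on the centre line 15 mm below the hinge axis (frame as the pliers'). It rests on the rim of a wall put between the jaws; on the tray's rim it brings the jaw pads level with the rivet. The jaws stand 4 mm clear of an open rivet on either side when the pliers are open and centred on it.
- jaw_mid (a point): Point on the pliers' centre line level with the middle of the jaw pads, 42 mm below the hinge axis (frame as the pliers'). The two round flat pads are 20 mm across; they face each other 26 mm apart when open, 13 mm apart and parallel at 0.31 rad.
- handles (a point): Where to grip the pliers: on the centre line between the rubber handles, 66 mm above the hinge axis (handles end at 90 mm). Along the pliers' x the handles measure 52 mm over all when open, 32 mm when closed on a set rivet; their backs are bowed outwards. Squeezing them closes the jaws; it also drives the pliers some 5 mm down out of the grip.
- pliers_b (a joint): Closing angle of the pliers: 0 rad open (held by a spring), 0.18 when the pads meet an open rivet, about 0.31 when it is home. Squeezing force on each handle: about 17 N at the start, 21 N when the pads meet the rivet, 26 to 30 N for the click, 32 N when closed firmly on it; beyond about 70 N the cap cracks.
- stand: The pliers' stainless stand, fixed: base plate 110 x 90 mm, 8 mm thick, with a socket in its middle, 64 mm (x) by 23 mm (y) inside, flared mouth 49 mm above the table. Origin on the table under its centre. The pliers stand in it upright, jaw tips on the base plate, hinge axis 60 mm above the table, their x along the stand's x, either way round.
- tray_done: The finished tray, like the open one but full of buns and with its rivet closed, 0.75 kg. Leave it alone. Origin and axes as for the open tray.
- pot: Fixed steel pot, 90 mm across, 110 mm high, tongs and a brush in it up to 220 mm; on the other side of the trays from the stand. Origin under its centre.
- bun_loose: A loose bun, 54 mm across, 32 mm high, bystander.
- seeds: Jar of seeds, 54 mm across, 110 mm high, bystander.
- scraper: Dough scraper lying flat, 110 x 90 mm, 20 mm high, bystander.
- tongs: Serving tongs lying flat, 240 mm long, 15 mm high, bystander.
- tub: Clear tub of spare rivets, 90 x 70 mm, 35 mm high, bystander.

How it is judged:
By the outcome, as a careful person would: the job done as asked, in the order asked, and still so for the second after the job is handed in, with the robot touching nothing.
It also fails if it takes over 61 s, if anything falls off the work surface, if the arm or the gripper's body presses on something with over 40 N, if the wrist force passes 120 N, or if a joint passes its speed limit or range.

## Working session

There is one attempt and no reset: what is moved stays moved. The work goes in short steps, Python scripts to look and compute and a tool call to move; the robot and the scene stay as the last step left them, time stands still between calls to the robot, and variables do not carry over. Pictures are saved under pics/ and viewed, and the job is handed in when it is done.

Besides the shell and the picture viewer there is one more tool, called after "Call:" as a command line: name --argument value ..., lists and objects as JSON in quotes. drive_tool: Moves the arm, as the interface text tells. Its arguments: {"type":"object","properties":{"increments":{"type":"string"},"newtons":{"type":"number"}},"required":["increments"]}

```bash
ls; mkdir -p pics
python3 - <<'E'
from workcell import env,eyes,job
import cv2
print(env.get_state()); print(env.hold_point_z)
for n in("side","top","wrist"):
    print(n,eyes.camera_info(n))
    cv2.imwrite(f"pics/{n}0.png",eyes.read_camera(n)[...,::-1])
E
```

```text
pics
{'clock': 0.0, 'joint_pos': array([ 1.02136878e+00,  3.13990852e-01,  4.49731713e-02,  1.30357012e+00,
       -2.03043782e-05,  1.43120080e+00]), 'qvel': array([-4.14200385e-04,  5.52206830e-04, -1.02499931e-03,  1.78867926e-03,
       -5.33946641e-05,  8.86182640e-04]), 'tau': array([ 3.16873484e-04, -4.80625355e+01,  2.98534960e+01,  1.92875013e-02,
       -3.13999981e-04, -2.86405805e-05]), 'tcp_pos': array([0.22885935, 0.52694567, 0.23041191]), 'orientation': array([ 0.69210531,  0.14328692,  0.69251963, -0.1444841 ]), 'wrist_force': array([ 0.84052439, -0.43232285,  0.39302346]), 'ft_torque': array([-0.00136225,  0.03564728, -0.04439218]), 'finger_gap': 0.0853133683196959}
0.0187
side {'camera_matrix': array([[392.76893241,   0.        , 319.56322082],
       [  0.        , 392.76893241, 196.70265126],
       [  0.        ,   0.        ,   1.        ]]), 'origin': array([ 0.02660422, -0.59085845,  0.78539914]), 'attitude': array([ 0.85485742,  0.39288941, -0.14792494, -0.3049179 ])}
top {'camera_matrix': array([[487.92543423,   0.        , 324.82016226],
       [  0.        , 487.92543423, 199.92486935],
       [  0.        ,   0.        ,   1.        ]]), 'origin': array([0.36681369, 0.01646791, 1.73758961]), 'attitude': array([-0.69902039, -0.03500376,  0.03456622,  0.7134076 ])}
wrist {'camera_matrix': array([[347.53654343,   0.        , 315.35867573],
       [  0.        , 347.53654343, 203.36242269],
       [  0.        ,   0.        ,   1.        ]]), 'origin': array([0.15760026, 0.559317  , 0.37321605]), 'attitude': array([ 0.82612386, -0.12984625, -0.08289924,  0.54202125])}
```

View pics/side0.png

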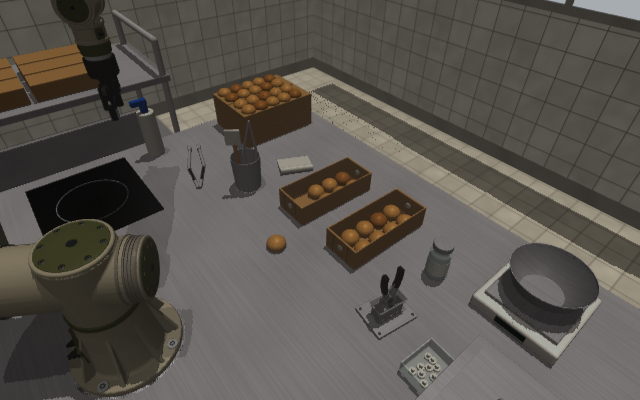

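View pics/top0.png

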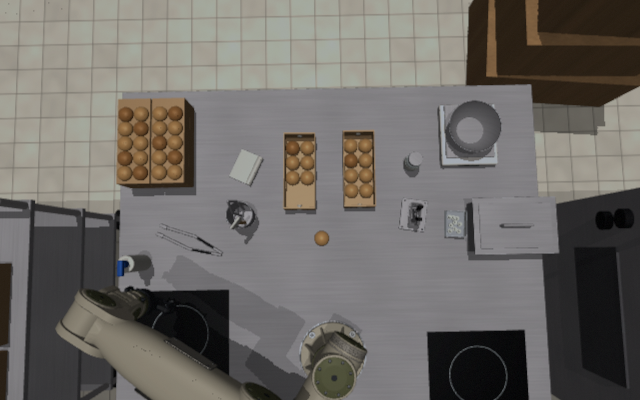

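View pics/wrist0.png

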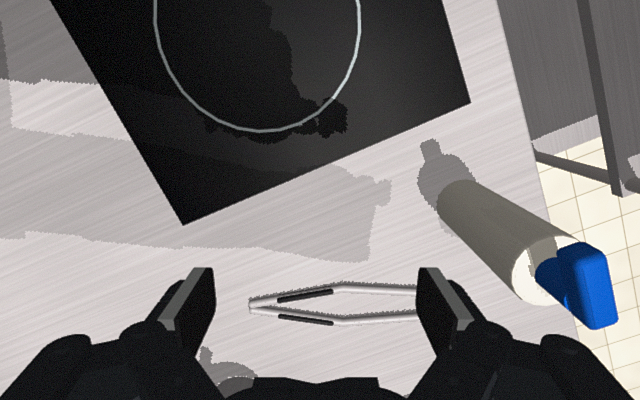

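The top view shows the open tray at about (300,170), with its empty near end at row ~208. The finished tray is at (359,170), the stand at (413,215) and the pot at (240,213). I'll enlarge these areas.

```bash
cat > h.py <<'E'
import numpy as np,cv2
from scipy.spatial.transform import Rotation as R
from workcell import env,eyes,job
def rot(q): return R.from_quat(np.r_[q[1:],q[0]])
def ray(info,uv):
    K=info["camera_matrix"]; d=np.linalg.inv(K)@np.r_[uv,1.]
    return rot(info["attitude"]).apply(d*[1,-1,-1])
def px(info,uv,z):
    o=info["origin"]; d=ray(info,uv); return o+d*(z-o[2])/d[2]
def proj(info,P):
    c=rot(info["attitude"]).inv().apply(np.asarray(P)-info["origin"])*[1,-1,-1]
    p=c@info["camera_matrix"].T; return p[...,:2]/p[...,2:]
def crop(img,x0,y0,w,h,s,name):
    cv2.imwrite(f"pics/{name}.png",cv2.resize(img[y0:y0+h,x0:x0+w],None,fx=s,fy=s,interpolation=cv2.INTER_CUBIC))
E
python3 - <<'E'
from h import *
t=cv2.imread("pics/top0.png");s=cv2.imread("pics/side0.png")
crop(t,270,120,180,120,4,"tc"); crop(s,310,180,130,160,4,"sc")
E
```

```text
(no output)
```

View pics/tc.png

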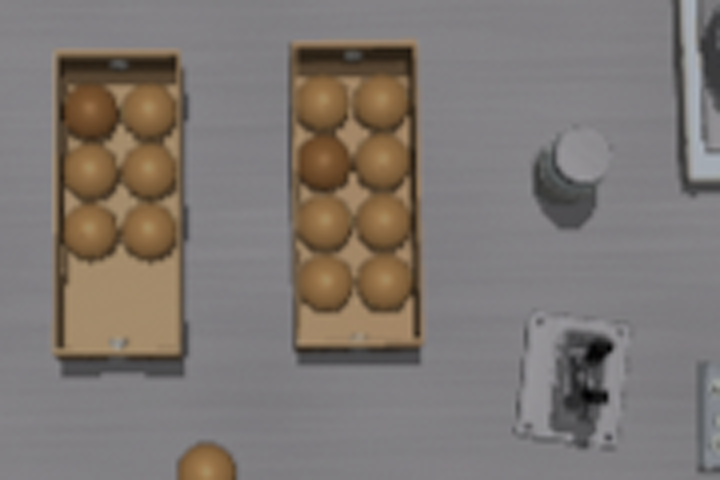

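View pics/sc.png

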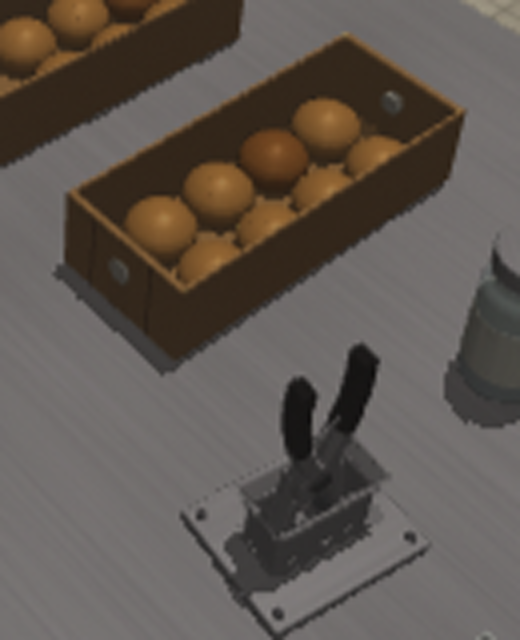

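Run:
```python
from h import *
i=eyes.camera_info("top"); f=lambda u,v,z:px(i,[270+u/4,120+v/4],z)
for n,u,v,z in [("s1",530,312,.008),("s2",630,325,.008),("s3",612,448,.008),("s4",517,435,.008),("h1",598,350,.15),("h2",595,397,.15),("tL",55,356,.065),("tR",185,355,.065),("fL",57,51,.065),("fR",180,51,.065),("riv",118,343,.045)]: print(n,f(u,v,z).round(4))
st=env.get_state(); r=rot(st["orientation"]); w=eyes.camera_info("wrist")
print("tool axes\n",r.as_matrix().round(3)); print("cam in tool",r.inv().apply(w["origin"]-st["tcp_pos"]).round(4)); print("cam att in tool\n",(r.inv()*rot(w["attitude"])).as_matrix().round(3))
```

```text
s1 [ 0.5388 -0.261   0.008 ]
s2 [ 0.5254 -0.3496  0.008 ]
s3 [ 0.4165 -0.3292  0.008 ]
s4 [ 0.4297 -0.2456  0.008 ]
h1 [ 0.4924 -0.2926  0.15  ]
h2 [ 0.4541 -0.2886  0.15  ]
tL [0.5035 0.1577 0.065 ]
tR [0.5021 0.0459 0.065 ]
fL [0.7706 0.1527 0.065 ]
fR [0.7684 0.0453 0.065 ]
riv [0.5154 0.1044 0.045 ]
tool axes
 [[-0.001  0.398  0.917]
 [-0.001  0.917 -0.398]
 [-1.    -0.001 -0.   ]]
cam in tool [-0.1427  0.001  -0.0783]
cam att in tool
 [[ 0.002  0.305 -0.952]
 [ 1.    -0.     0.002]
 [ 0.    -0.952 -0.305]]
```

Rough poses: the stand is at about (0.478,-0.296) with yaw -0.16, and the tray's near wall at about (0.505,0.102) with yaw -0.01. I'll look closely over the tray wall on the way to the stand.

Call:
drive_tool --increments "0.15 0 0 -0.06 0 0 1; 0.3 0 0 -0.11 -0.03 0.045 1; 0.48 0 0 -0.11 -0.068 0.1 1; 0.66 0 0 -0.11 -0.102 0.15 1; 0.84 0 0 -0.11 -0.136 0.2 1; 1.0 0 0 -0.11 -0.17 0.25 1; 1.18 0 0 -0.11 -0.204 0.3 1; 1.18 0 0 -0.11 -0.238 0.35 1; 1.18 0 0 -0.08 -0.27 0.398 1; 1.18 0 0 -0.02 -0.284 0.418 1; 1.18 0 0 -0.01 -0.284 0.418 1; 1.18 0 0 -0.01 -0.284 0.418 1"

```text
clock: 1.65
tcp_pos: [0.4983, 0.1007, 0.2407]
orientation: [-0.494, -0.504, -0.496, 0.505]
wrist_force: [-0.3, -0.2, -0.2]
finger_gap: 0.0856
```

Run:
```python
from h import *
i=eyes.camera_info("wrist");st=env.get_state();im=eyes.read_camera("wrist")[...,::-1]
cv2.imwrite("pics/w1.png",im); import pickle; pickle.dump((i,st),open("w1.pkl","wb"))
print(st["clock"],st["tcp_pos"],rot(st["orientation"]).as_matrix().round(3),st["wrist_force"])
print(proj(i,[[.503,.158,.065],[.503,.046,.065],[.516,.102,.038]]).round(0))
```

```text
1.65 [0.49831403 0.10072407 0.24071674] [[-0.003  1.    -0.019]
 [ 0.    -0.019 -1.   ]
 [-1.    -0.003 -0.   ]] [-0.25210414 -0.23703815 -0.2132579 ]
[[320. 117.]
 [322. 233.]
 [334. 172.]]
```

View pics/w1.png

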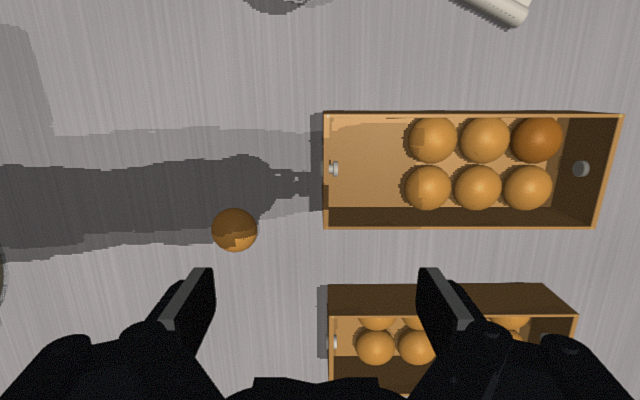

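The near wall runs at column ~325 from row 112 to 228, and the cap shows as a white disc at about (335,169). I'll enlarge that part.

Run:
```python
from h import *
t=cv2.imread("pics/w1.png"); crop(t,305,100,60,140,4,"w1c"); crop(t,560,100,70,140,4,"w1d")
a=cv2.imread("pics/w1c.png");b=cv2.imread("pics/w1d.png");cv2.imwrite("pics/w1e.png",np.hstack([a,b]))
```

```text
(no output)
```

View pics/w1e.png

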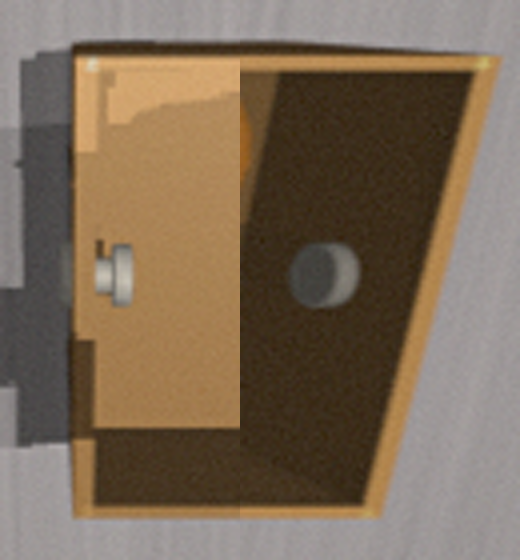

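Run:
```python
from h import *
import pickle; i,st=pickle.load(open("w1.pkl","rb"))
f=lambda u,v,z:px(i,[305+u/4,100+v/4],z)
for n,u,v,z in [("nL",75,58,.065),("nR",76,517,.065),("iL",97,70,.065),("iR",95,505,.065),("capface",131,275,.038),("capL",128,243,.038),("capR",128,306,.038),("fL",1280,58,.065),("fR",1162,517,.065)]: print(n,f(u,v,z).round(4))
```

```text
nL [0.5063 0.1601 0.065 ]
nR [0.5052 0.0503 0.065 ]
iL [0.5111 0.1574 0.065 ]
iR [0.5099 0.0534 0.065 ]
capface [0.5203 0.1049 0.038 ]
capL [0.5195 0.1131 0.038 ]
capR [0.5195 0.0969 0.038 ]
fL [0.7732 0.155  0.065 ]
fR [0.772  0.0456 0.065 ]
```

Call:
drive_tool --increments "0.07 0 0 0 -0.002 0.06 1; 0.144 0 0 0 -0.005 0.12 1; 0.144 0 0 0 -0.007 0.18 1; 0.144 0 0 0 -0.009 0.24 1; 0.144 0 0 0 -0.011 0.3 1; 0.144 0 0 0 -0.013 0.36 1; 0.144 0 0 0 -0.014 0.392 1; 0.144 0 0 0 -0.014 0.392 1; 0.144 0 0 0 -0.014 0.392 1"

```text
clock: 2.82
tcp_pos: [0.4788, -0.2903, 0.2429]
orientation: [0.459, 0.539, 0.457, -0.538]
wrist_force: [0.7, -0.1, 0.9]
finger_gap: 0.0854
```

Run:
```python
from h import *
i=eyes.camera_info("wrist");st=env.get_state();im=np.ascontiguousarray(eyes.read_camera("wrist")[...,::-1])
cv2.imwrite("pics/w2.png",im); import pickle; pickle.dump((i,st),open("w2.pkl","wb"))
print(st["clock"],st["tcp_pos"],rot(st["orientation"]).as_matrix().round(3))
print(proj(i,[[.4776,-.2964,.06],[.4776,-.2964,.15],[.4776,-.2964,.049]]).round(0))
crop(im,210,80,200,190,4,"w2c")
```

```text
2.825 [ 0.47879332 -0.29030382  0.24294195] [[ 0.002  0.987 -0.161]
 [-0.001 -0.161 -0.987]
 [-1.     0.002  0.001]]
[[315. 184.]
 [315. 216.]
 [315. 181.]]
```

View pics/w2.png

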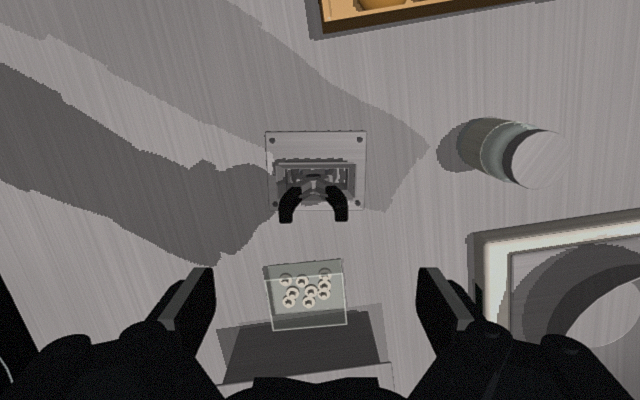

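View pics/w2c.png

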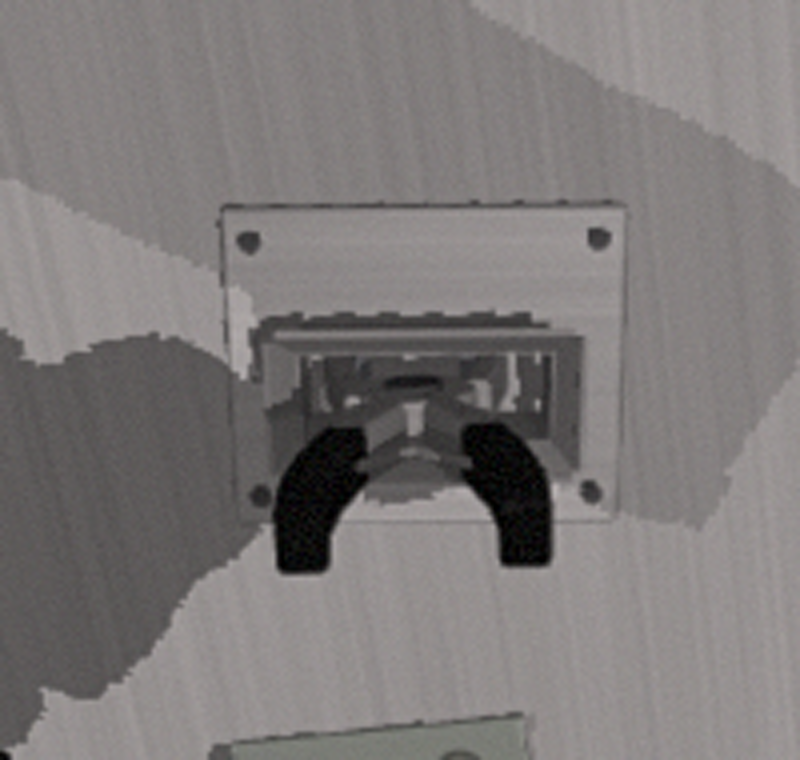

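Run:
```python
from h import *
import pickle; i,st=pickle.load(open("w2.pkl","rb"))
f=lambda u,v,z:px(i,[210+u/4,80+v/4],z)
r=rot(st["orientation"])
for n,u,v,z in [("s1",222,207,.008),("s2",627,207,.008),("s3",617,520,.008),("s4",235,520,.008),("h1o",278,571,.15),("h1i",330,571,.15),("h2i",500,566,.15),("h2o",552,566,.15),("m1",262,334,.049),("m2",585,334,.049),("hinge",412,382,.075)]:
  p=f(u,v,z); print(n,p.round(4),"tool",r.inv().apply(p-st["tcp_pos"]).round(4))
```

```text
s1 [ 0.4324 -0.2445  0.008 ] tool [ 0.2348 -0.0537 -0.0379]
s2 [ 0.5394 -0.2619  0.008 ] tool [ 0.235   0.0547 -0.0379]
s3 [ 0.5262 -0.3496  0.008 ] tool [0.2351 0.0559 0.0507]
s4 [ 0.4179 -0.3319  0.008 ] tool [ 0.2349 -0.0539  0.0507]
h1o [ 0.4513 -0.2977  0.15  ] tool [ 0.0929 -0.0261  0.0116]
h1i [ 0.4606 -0.2992  0.15  ] tool [ 0.0929 -0.0167  0.0116]
h2i [ 0.4912 -0.3032  0.15  ] tool [0.093  0.0141 0.0107]
h2o [ 0.5005 -0.3047  0.15  ] tool [0.093  0.0235 0.0107]
m1 [ 0.4422 -0.2726  0.049 ] tool [ 0.1939 -0.0394 -0.0117]
m2 [ 0.5204 -0.2854  0.049 ] tool [ 0.194   0.0399 -0.0116]
hinge [ 0.4777 -0.2844  0.075 ] tool [ 0.1679 -0.0024 -0.0057]
```

The base plate, socket and handles all line up with the tool to within a couple of mm: the plate runs from (222,207) to (627,207), and the handle tops sit at rows ~490–570. I'll descend and close lightly.

Call:
drive_tool --increments "0 0 0 0.05 -0.001 0.004 1; 0 0 0 0.1 -0.001 0.004 1; 0 0 0 0.13 -0.001 0.004 1; 0 0 0 0.138 -0.001 0.004 1; 0 0 0 0.14 -0.001 0.004 0.75; 0 0 0 0.14 -0.001 0.004 0.68; 0 0 0 0.14 -0.001 0.004 0.64; 0 0 0 0.14 -0.001 0.004 0.64; 0 0 0 0.14 -0.001 0.004 0.64" --newtons 20

```text
clock: 4.0
tcp_pos: [0.4764, -0.2952, 0.1016]
orientation: [0.458, 0.539, 0.457, -0.539]
wrist_force: [-0.8, -0.1, -0.4]
finger_gap: 0.0548
```

Run:
```python
from h import *
st=env.get_state();im=np.ascontiguousarray(eyes.read_camera("wrist")[...,::-1])
cv2.imwrite("pics/w3.png",im)
print(st["clock"],st["tcp_pos"],st["wrist_force"],st["ft_torque"],st["finger_gap"])
```

```text
4.0 [ 0.47638612 -0.29524733  0.10161346] [-0.81696404 -0.05508578 -0.41974555] [-0.0291045  -0.02643238  0.06520571] 0.05476103792048227
```

View pics/w3.png

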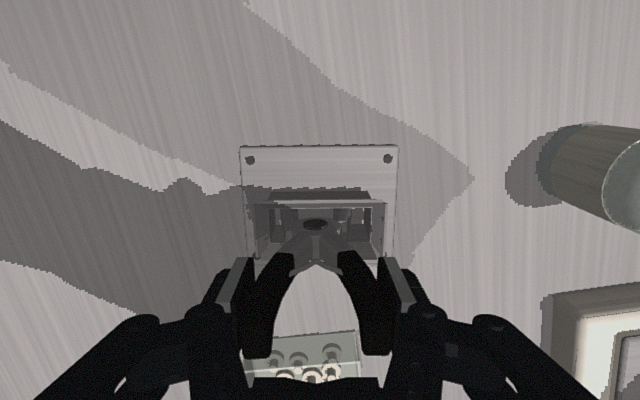

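The handles sit centred between the pads, level with their columns at about (265,300) and (365,300). Closing a little more.

Call:
drive_tool --increments "0 0 0 0 0 0 0.61; 0 0 0 0 0 0 0.59; 0 0 0 0 0 0 0.57; 0 0 0 0 0 0 0.57; 0 0 0 0 0 0 0.57" --newtons 20

```text
clock: 4.68
tcp_pos: [0.4765, -0.2953, 0.1018]
orientation: [0.458, 0.539, 0.457, -0.539]
wrist_force: [-1.2, -0.2, 5.4]
finger_gap: 0.0509
```

Run:
```python
from h import *
st=env.get_state();im=np.ascontiguousarray(eyes.read_camera("wrist")[...,::-1])
crop(im,200,130,240,250,3,"w4")
print(st["clock"],st["tcp_pos"],st["wrist_force"],st["ft_torque"],st["finger_gap"])
```

```text
4.675 [ 0.47649702 -0.29530217  0.1017766 ] [-1.21870688 -0.22825206  5.35146106] [0.01048663 0.25076851 0.03179954] 0.05086593897180239
```

View pics/w4.png

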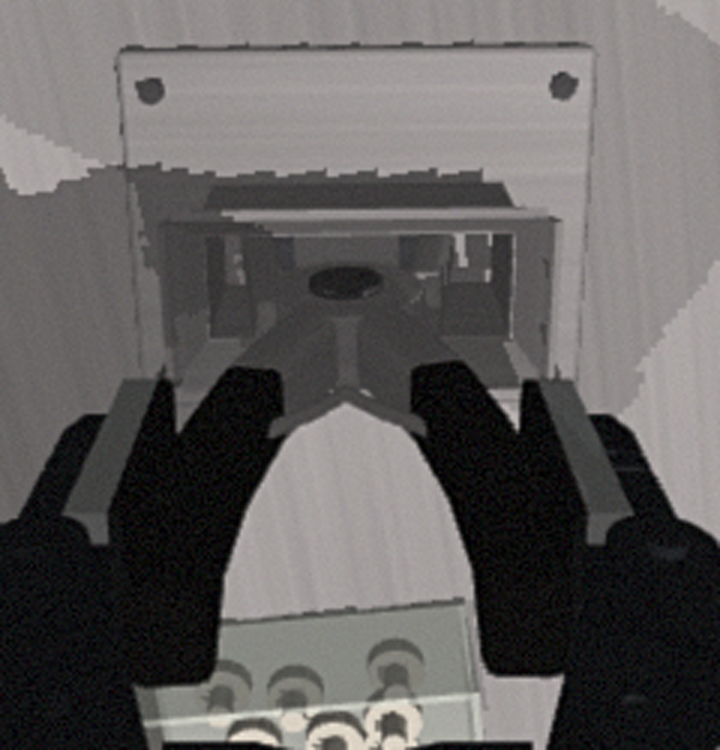

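Call:
drive_tool --increments "0 0 0 -0.005 0 0 0.57; 0 0 0 -0.02 0 0 0.57; 0 0 0 -0.04 0 0 0.57; 0 0 0 -0.07 0 0 0.57; 0 0 0 -0.11 0 0 0.57; 0 0 0 -0.14 0 0 0.57; 0 0 0 -0.15 0 0 0.57; 0 0 0 -0.15 0 0 0.57"

```text
clock: 5.72
tcp_pos: [0.4764, -0.2951, 0.2514]
orientation: [0.458, 0.539, 0.457, -0.539]
wrist_force: [0.0, -0.9, -3.4]
finger_gap: 0.0487
```

Run:
```python
from h import *
i=eyes.camera_info("wrist");st=env.get_state();im=np.ascontiguousarray(eyes.read_camera("wrist")[...,::-1])
import pickle; pickle.dump((i,st),open("w5.pkl","wb"))
crop(im,200,130,240,250,3,"w5"); crop(np.ascontiguousarray(eyes.read_camera("side")[...,::-1]),300,120,200,200,4,"s5")
print(st["clock"],st["tcp_pos"],st["wrist_force"],st["ft_torque"],st["finger_gap"])
```

```text
5.725 [ 0.47637311 -0.29507534  0.2513857 ] [ 0.04484883 -0.8541441  -3.41966982] [-0.03688659  0.07725225  0.01867384] 0.04873487675770647
```

View pics/w5.png

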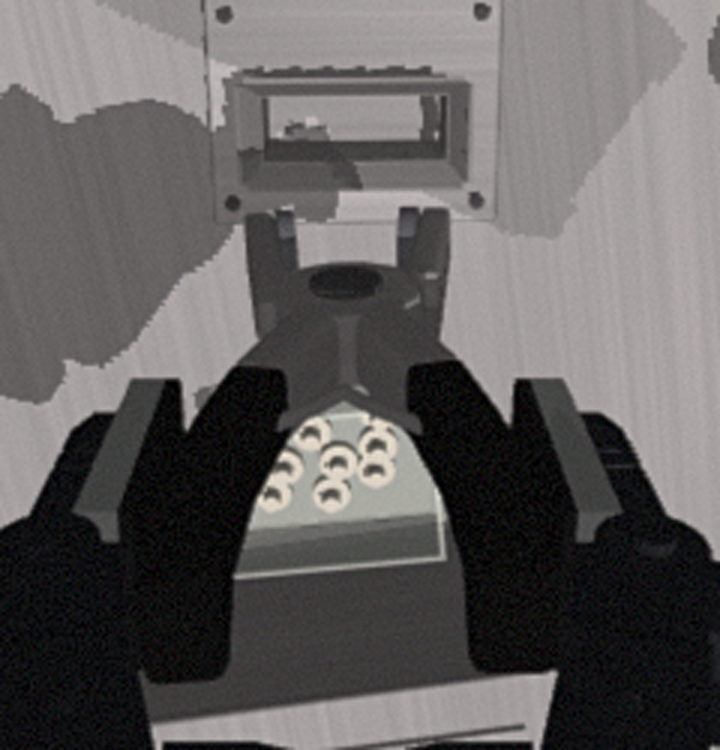

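View pics/s5.png

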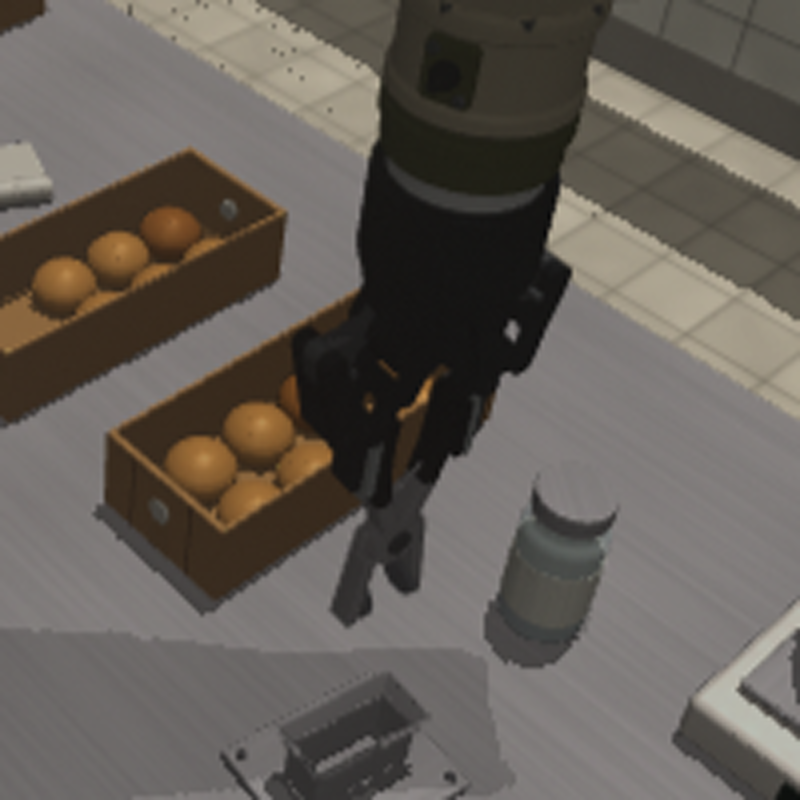

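The pliers are held straight and just slightly closed. In the crop the hinge pin is at (346,281) and the jaw tips are at columns 247 and 450, row ~210. Next I need the pliers' centre line relative to the tool.

Run:
```python
from h import *
import pickle; i,st=pickle.load(open("w5.pkl","rb"))
r=rot(st["orientation"]); 
c=r.inv().apply(i["origin"]-st["tcp_pos"])
for n,u,v,x in [("hinge",346,281,.042),("jLo",247,212,.096),("jLi",297,212,.096),("jRi",400,208,.096),("jRo",450,208,.096),("hLo_top",150,675,-.048),("hLi",228,675,-.048),("hRi",475,670,-.048),("hRo",550,670,-.048)]:
  d=r.inv().apply(ray(i,[200+u/3,130+v/3])); print(n,(c+d*(x-c[0])/d[0]).round(4))
print(rot(st["orientation"]).as_matrix().round(4))
```

```text
hinge [ 0.042  -0.0001 -0.0074]
jLo [ 0.096  -0.0239 -0.0042]
jLi [ 0.096  -0.0119 -0.0042]
jRi [ 0.096   0.0128 -0.0052]
jRo [ 0.096   0.0248 -0.0052]
hLo_top [-0.048  -0.0217  0.0045]
hLi [-0.048  -0.0131  0.0045]
hRi [-0.048   0.0144  0.0038]
hRo [-0.048   0.0227  0.0038]
[[ 4.000e-04  9.867e-01 -1.623e-01]
 [-2.000e-04 -1.623e-01 -9.867e-01]
 [-1.000e+00  4.000e-04  1.000e-04]]
```

Call:
drive_tool --increments "-0.03 0 0 0 -0.002 -0.02 0.57; -0.06 0 0 0 -0.005 -0.06 0.57; -0.1 0 0 0 -0.009 -0.11 0.57; -0.138 0 0 0 -0.014 -0.165 0.57; -0.138 0 0 0 -0.018 -0.22 0.57; -0.138 0 0 0 -0.023 -0.275 0.57; -0.138 0 0 0 -0.028 -0.33 0.57; -0.138 0 0 0 -0.032 -0.375 0.57; -0.138 0 0 0.01 -0.034 -0.395 0.57; -0.138 0 0 0.035 -0.034 -0.401 0.57; -0.138 0 0 0.055 -0.034 -0.401 0.57; -0.138 0 0 0.06 -0.034 -0.401 0.57"

```text
clock: 7.32
tcp_pos: [0.5055, 0.107, 0.1892]
orientation: [-0.493, -0.505, -0.495, 0.507]
wrist_force: [-0.1, -0.4, -2.7]
finger_gap: 0.0487
```

```bash
cat > look.py <<'E'
from h import *
import sys,pickle; n=sys.argv[1]
i=eyes.camera_info("wrist");st=env.get_state();im=np.ascontiguousarray(eyes.read_camera("wrist")[...,::-1])
pickle.dump((i,st),open(n+".pkl","wb"))
crop(im,200,130,240,250,3,n)
if len(sys.argv)>2: crop(np.ascontiguousarray(eyes.read_camera("side")[...,::-1]),260,130,150,150,4,"s"+n)
print(st["clock"],st["tcp_pos"].round(4),st["wrist_force"].round(2),st["ft_torque"].round(3),st["finger_gap"].round(4),rot(st["orientation"]).as_matrix().round(4).tolist())
E
python3 look.py w6 s
```

```text
Traceback (most recent call last):
  File "look.py", line 7, in <module>
    print(st["clock"],st["tcp_pos"].round(4),st["wrist_force"].round(2),st["ft_torque"].round(3),st["finger_gap"].round(4),rot(st["orientation"]).as_matrix().round(4).tolist())
                                                                                                 ^^^^^^^^^^^^^^^^^^^^^^
AttributeError: 'float' object has no attribute 'round'
```

View pics/w6.png

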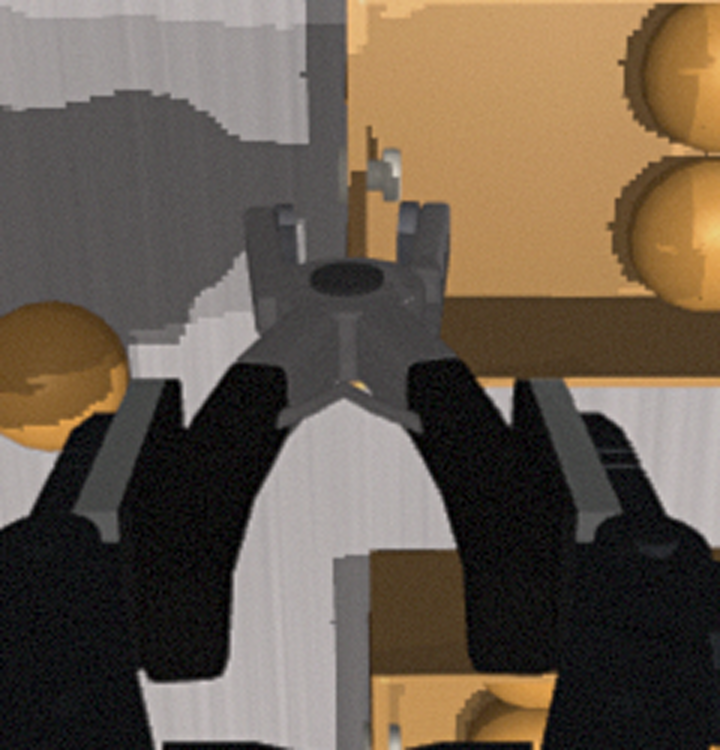

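View pics/sw6.png

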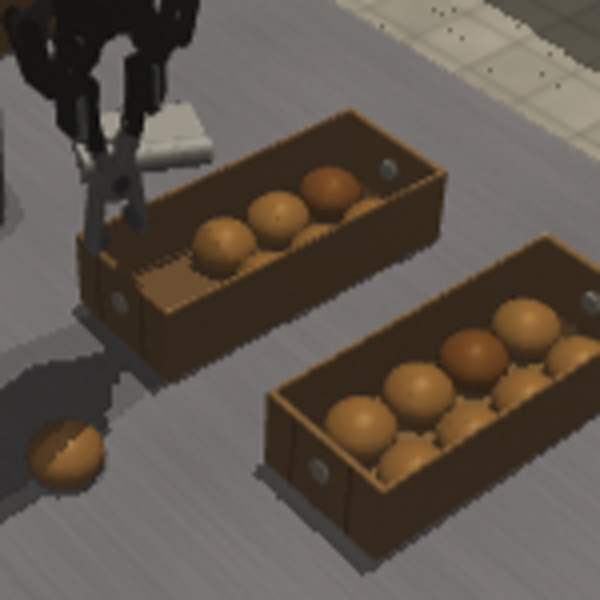

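```bash
sed -i 's/st\["finger_gap"\].round(4)/round(st["finger_gap"],4)/' look.py
python3 - <<'E'
from h import *
import pickle; i,st=pickle.load(open("w6.pkl","rb"))
r=rot(st["orientation"]); print(st["tcp_pos"],r.as_matrix().round(4).tolist())
for n,u,v,z in [("rimo",347,50,.065),("rimo2",347,230,.065),("capface",401,175,.038),("captop",393,150,.038),("capbot",393,199,.038),("side",650,387,.065),("hinge",348,279,st["tcp_pos"][2]-.042),("jLo",247,209,st["tcp_pos"][2]-.096),("jRo",450,205,st["tcp_pos"][2]-.096)]:
  p=px(i,[200+u/3,130+v/3],z); print(n,p.round(4),r.inv().apply(p-st["tcp_pos"]).round(4))
E
```

```text
[0.50550209 0.10701357 0.18917733] [[-0.0046, 0.9997, -0.0232], [0.0001, -0.0232, -0.9997], [-1.0, -0.0046, -0.0]]
rimo [0.506  0.1458 0.065 ] [ 1.242e-01  1.000e-04 -3.880e-02]
rimo2 [0.5048 0.0973 0.065 ] [1.242e-01 1.000e-04 9.700e-03]
capface [0.5206 0.1049 0.038 ] [0.1511 0.0159 0.0017]
captop [0.5184 0.1125 0.038 ] [ 0.1511  0.0134 -0.0058]
capbot [0.5182 0.0977 0.038 ] [0.1511 0.0136 0.0091]
side [0.5895 0.0487 0.065 ] [0.1238 0.0859 0.0564]
hinge [0.5059 0.1149 0.1472] [ 0.042   0.0004 -0.0079]
jLo [0.4813 0.1125 0.0932] [ 0.0961 -0.0238 -0.0049]
jRo [0.53   0.1125 0.0932] [ 0.0959  0.0248 -0.006 ]
```

The rivet lies 2–3 mm in +y and ~1 mm in +z of the pliers' centre line, with the cap at crop (394,175) and the wall's outer edge at column 347. I'll correct that and descend to ~12 mm above seating.

Call:
drive_tool --increments "0.015 0 0 0 0.0025 0.001 0.57; 0.015 0 0 0.01 0.0025 0.001 0.57; 0.015 0 0 0.025 0.0025 0.001 0.57; 0.015 0 0 0.04 0.0025 0.001 0.57; 0.015 0 0 0.05 0.0025 0.001 0.57; 0.015 0 0 0.055 0.0025 0.001 0.57; 0.015 0 0 0.055 0.0025 0.001 0.57"

```text
clock: 8.3
tcp_pos: [0.5101, 0.1051, 0.1359]
orientation: [-0.49, -0.51, -0.49, 0.51]
wrist_force: [-0.4, -0.9, -2.6]
finger_gap: 0.0489
```

```bash
python3 look.py w7 s
```

```text
8.3 [0.5101 0.1051 0.1359] [-0.38 -0.9  -2.6 ] [ 0.012  0.031 -0.004] 0.0489 [[-0.0007, 0.9992, -0.04], [0.0, -0.04, -0.9992], [-1.0, -0.0007, 0.0]]
```

View pics/w7.png

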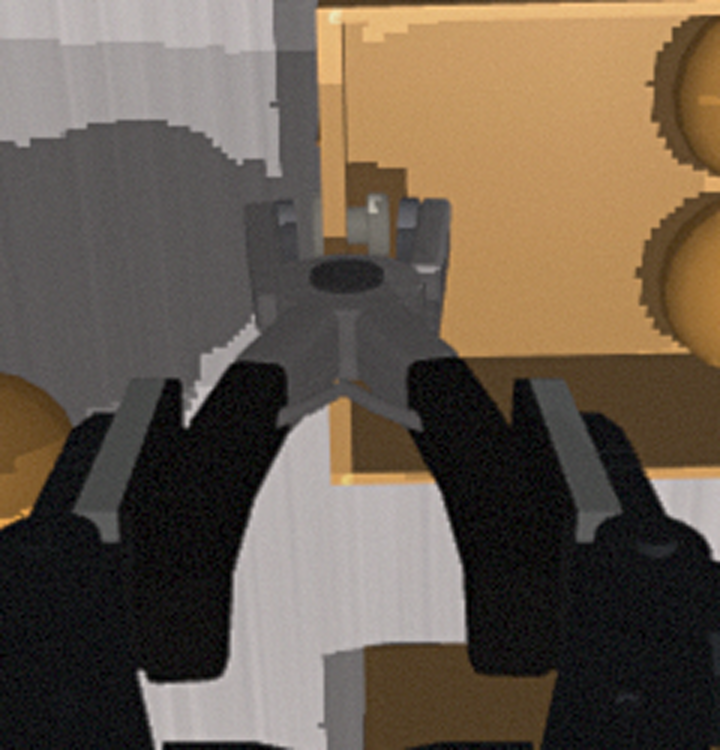

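View pics/sw7.png

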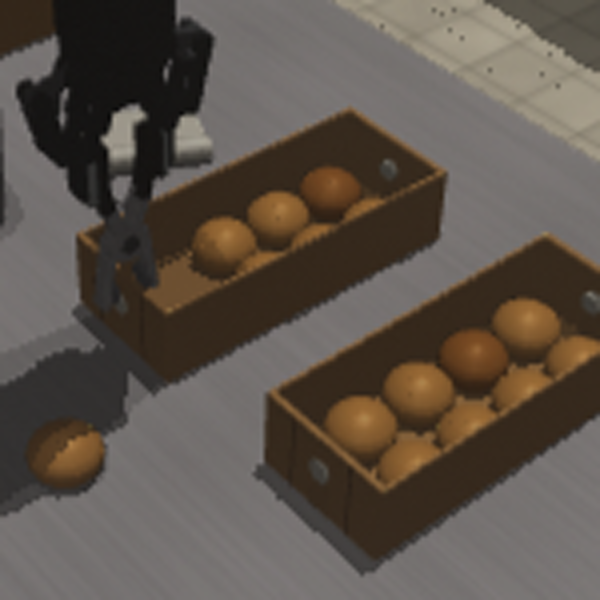

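Run:
```python
from h import *
import pickle; i,st=pickle.load(open("w7.pkl","rb"))
r=rot(st["orientation"]);T=st["tcp_pos"]
for n,u,v,z in [("rimo",317,12,.065),("rimo2",331,482,.065),("rimi",344,30,.065),("rimi2",350,465,.065),("capface",389,215,.038),("capback",368,215,.038),("captop",378,193,.038),("hinge",347,276,T[2]-.042),("jLo",247,204,T[2]-.096),("jLi",298,204,T[2]-.096),("jRi",400,202,T[2]-.096),("jRo",450,202,T[2]-.096)]:
  p=px(i,[200+u/3,130+v/3],z); print(n,p.round(4),r.inv().apply(p-T).round(4))
```

```text
rimo [0.5063 0.1598 0.065 ] [ 0.0709 -0.0059 -0.0545]
rimo2 [0.5043 0.0511 0.065 ] [ 0.0709 -0.0036  0.0542]
rimi [0.5116 0.156  0.065 ] [ 0.0709 -0.0004 -0.0509]
rimi2 [0.5089 0.0554 0.065 ] [0.0709 0.0009 0.0497]
capface [0.5204 0.1075 0.038 ] [ 0.0979  0.0103 -0.0029]
capback [0.5154 0.1077 0.038 ] [ 0.0979  0.0053 -0.0029]
captop [0.518  0.1132 0.038 ] [ 0.0979  0.0076 -0.0084]
hinge [0.5106 0.1135 0.0939] [ 0.042   0.0002 -0.0085]
jLo [0.4865 0.1123 0.0399] [ 0.096  -0.0238 -0.0062]
jLi [0.4987 0.1118 0.0399] [ 0.096  -0.0116 -0.0062]
jRi [0.5231 0.1113 0.0399] [ 0.096   0.0129 -0.0067]
jRo [0.5351 0.1108 0.0399] [ 0.096   0.0248 -0.0068]
```

Call:
drive_tool --increments "-0.01 0 0 0 -0.0027 0 0.57; -0.01 0 0 0 -0.0027 0 0.57; -0.01 0 0 0.005 -0.0027 0 0.57; -0.01 0 0 0.01 -0.0027 0 0.57; -0.01 0 0 0.01 -0.0027 0 0.57; -0.01 0 0 0.01 -0.0027 0 0.57; -0.01 0 0 0.01 -0.0027 0 0.57"

```text
clock: 9.28
tcp_pos: [0.5076, 0.1052, 0.1264]
orientation: [0.492, 0.507, 0.492, -0.507]
wrist_force: [-0.1, 0.5, -3.1]
finger_gap: 0.0488
```

```bash
python3 look.py w8 s
```

```text
9.275 [0.5076 0.1052 0.1264] [-0.08  0.51 -3.07] [-0.011 -0.084 -0.005] 0.0488 [[0.0001, 0.9995, -0.03], [0.0001, -0.03, -0.9995], [-1.0, 0.0001, -0.0001]]
```

View pics/w8.png

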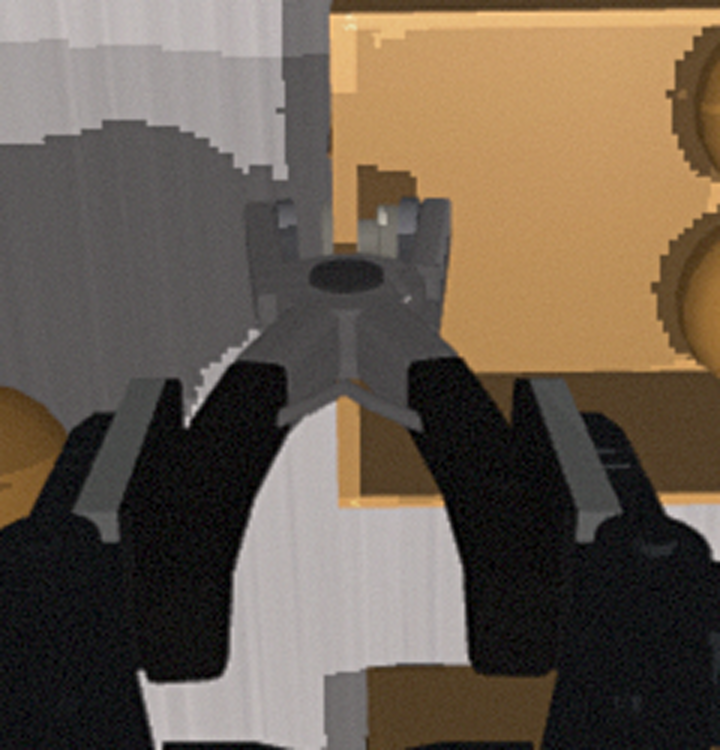

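Centred: the rim spans columns 334–358 and the hinge is at 347. Descending gently until contact.

Call:
drive_tool --increments "0 0 0 0.001 0 0 0.57; 0 0 0 0.002 0 0 0.57; 0 0 0 0.003 0 0 0.57; 0 0 0 0.0035 0 0 0.57; 0 0 0 0.0035 0 0 0.57"

```text
clock: 10.0
tcp_pos: [0.5078, 0.1052, 0.1231]
orientation: [0.493, 0.508, 0.492, -0.507]
wrist_force: [0.9, -0.7, 0.3]
finger_gap: 0.0489
```

Call:
drive_tool --increments "0 0 0 0.0005 0 0 0.57; 0 0 0 0.0005 0 0 0.57; 0 0 0 0.0005 0 0 0.57"

```text
clock: 10.38
tcp_pos: [0.5079, 0.1053, 0.1229]
orientation: [0.493, 0.508, 0.492, -0.507]
wrist_force: [-0.3, -0.2, 5.9]
finger_gap: 0.0494
```

Call:
drive_tool --increments "0 0 0 -0.0003 0 0 0.56; 0 0 0 -0.0005 0 0 0.55; 0 0 0 -0.0008 0 0 0.54; 0 0 0 -0.0008 0 0 0.54" --newtons 40

```text
clock: 10.88
tcp_pos: [0.5079, 0.1053, 0.1238]
orientation: [0.493, 0.508, 0.492, -0.507]
wrist_force: [-0.6, 0.4, 5.7]
finger_gap: 0.0467
```

Force is steady, so the compensation rate is right. Continuing.

Call:
drive_tool --increments "0 0 0 -0.0003 0 0 0.53; 0 0 0 -0.0006 0 0 0.52; 0 0 0 -0.0009 0 0 0.51; 0 0 0 -0.0009 0 0 0.51"

```text
clock: 11.38
tcp_pos: [0.5082, 0.1052, 0.1246]
orientation: [0.493, 0.508, 0.492, -0.507]
wrist_force: [0.3, -0.1, 5.8]
finger_gap: 0.0442
```

```bash
python3 look.py w9 s
```

```text
11.375 [0.5082 0.1052 0.1246] [ 0.34 -0.1   5.79] [-0.02 -0.05 -0.03] 0.0442 [[0.0015, 0.9995, -0.03], [0.0001, -0.03, -0.9995], [-1.0, 0.0015, -0.0002]]
```

View pics/w9.png

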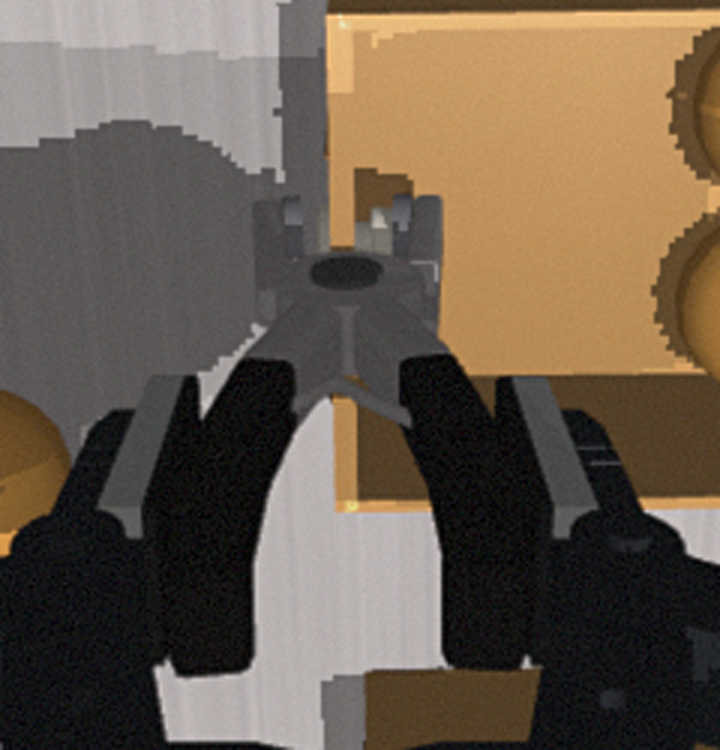

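Both pads are about to meet the rivet, and the tool sits ~0.7 mm too far +x. I'll shift it as I close.

Call:
drive_tool --increments "0 0 0 -0.0003 -0.0003 0 0.5; 0 0 0 -0.0006 -0.0006 0 0.49; 0 0 0 -0.0009 -0.0006 0 0.48; 0 0 0 -0.0009 -0.0006 0 0.48"

```text
clock: 11.98
tcp_pos: [0.5079, 0.1052, 0.1254]
orientation: [0.493, 0.508, 0.492, -0.507]
wrist_force: [1.7, 0.7, 6.1]
finger_gap: 0.0412
```

Call:
drive_tool --increments "0 0 0 -0.0003 0 0 0.47; 0 0 0 -0.0005 0 0 0.46; 0 0 0 -0.0005 0 0 0.46"

```text
clock: 12.35
tcp_pos: [0.5078, 0.1052, 0.1258]
orientation: [0.493, 0.508, 0.492, -0.507]
wrist_force: [2.0, -0.2, 5.8]
finger_gap: 0.0399
```

Call:
drive_tool --increments "0 0 0 -0.0003 0.0003 0 0.45; 0 0 0 -0.0006 0.0004 0 0.44; 0 0 0 -0.0006 0.0004 0 0.44"

```text
clock: 12.72
tcp_pos: [0.5077, 0.1052, 0.1262]
orientation: [0.493, 0.508, 0.492, -0.507]
wrist_force: [1.2, 0.3, 6.0]
finger_gap: 0.0379
```

Call:
drive_tool --increments "0 0 0 -0.0003 0 0 0.43; 0 0 0 -0.0006 0 0 0.42; 0 0 0 -0.0006 0 0 0.42"

```text
clock: 13.1
tcp_pos: [0.5076, 0.1052, 0.1267]
orientation: [0.493, 0.508, 0.492, -0.507]
wrist_force: [1.8, -0.1, 4.8]
finger_gap: 0.0363
```

Call:
drive_tool --increments "0 0 0 -0.0002 0.0002 0 0.41; 0 0 0 -0.0004 0.0003 0 0.4; 0 0 0 -0.0004 0.0003 0 0.4; 0 0 0 -0.0004 0.0003 0 0.4"

```text
clock: 13.6
tcp_pos: [0.5075, 0.1053, 0.1271]
orientation: [0.492, 0.507, 0.493, -0.507]
wrist_force: [1.8, -0.5, 6.5]
finger_gap: 0.035
```

Call:
drive_tool --increments "0 0 0 -0.0002 0 0 0.39; 0 0 0 -0.0004 0 0 0.38; 0 0 0 -0.0004 0 0 0.38; 0 0 0 -0.0004 0 0 0.38"

```text
clock: 14.1
tcp_pos: [0.5073, 0.1053, 0.1275]
orientation: [-0.492, -0.507, -0.493, 0.508]
wrist_force: [0.5, -0.7, 6.2]
finger_gap: 0.0327
```

```bash
python3 look.py w10 s
```

```text
14.1 [0.5073 0.1053 0.1275] [ 0.47 -0.74  6.22] [-0.   -0.02  0.05] 0.0327 [[-0.0005, 0.9996, -0.0299], [0.0002, -0.0299, -0.9996], [-1.0, -0.0005, -0.0002]]
```

View pics/w10.png

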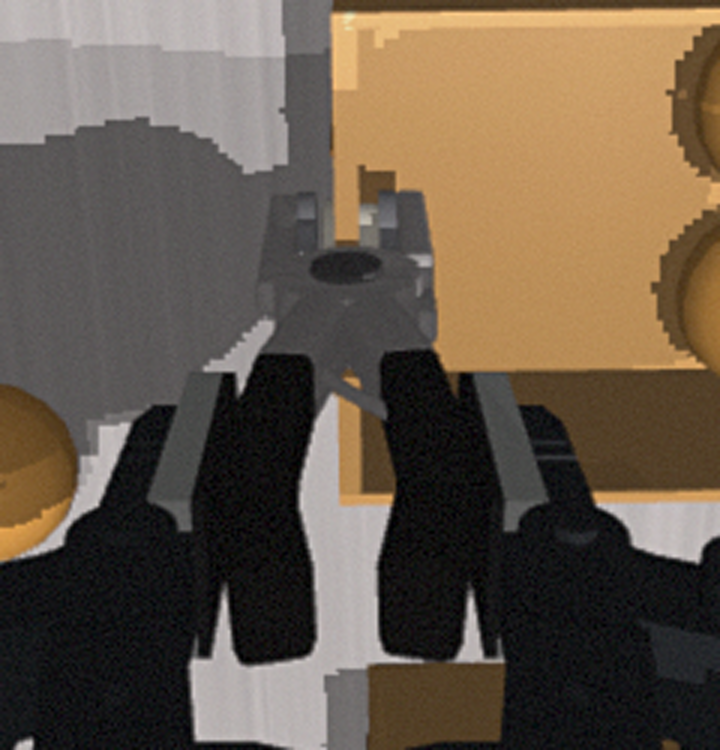

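The jaws are nearly home. A little more to close firmly.

Call:
drive_tool --increments "0 0 0 -0.0002 0 0 0.37; 0 0 0 -0.0003 0 0 0.36; 0 0 0 -0.0003 0 0 0.355; 0 0 0 -0.0003 0 0 0.355" --newtons 38

```text
clock: 14.7
tcp_pos: [0.5076, 0.1052, 0.128]
orientation: [0.492, 0.508, 0.492, -0.507]
wrist_force: [0.6, -0.1, 6.8]
finger_gap: 0.0313
```

```bash
python3 look.py w11 s
```

```text
14.7 [0.5076 0.1052 0.128 ] [ 0.58 -0.09  6.79] [-0.053 -0.169 -0.033] 0.0313 [[0.0001, 0.9995, -0.03], [0.0001, -0.03, -0.9995], [-1.0, 0.0001, -0.0001]]
```

View pics/w11.png

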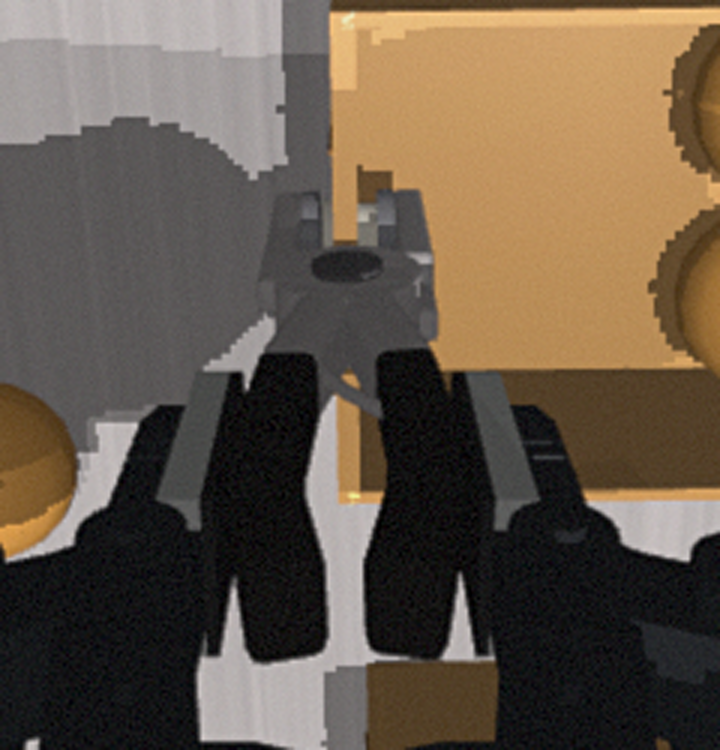

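Call:
drive_tool --increments "0 0 0 0 0 0 0.345; 0 0 0 -0.0001 0 0 0.345; 0 0 0 -0.0001 0 0 0.345"

```text
clock: 15.18
tcp_pos: [0.5078, 0.1052, 0.1282]
orientation: [0.493, 0.508, 0.492, -0.507]
wrist_force: [0.5, -0.1, 7.2]
finger_gap: 0.03
```

Run:
```python
from h import *
im=np.ascontiguousarray(eyes.read_camera("wrist")[...,::-1]); crop(im,275,180,80,60,9,"w12")
```

```text
(no output)
```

View pics/w12.png

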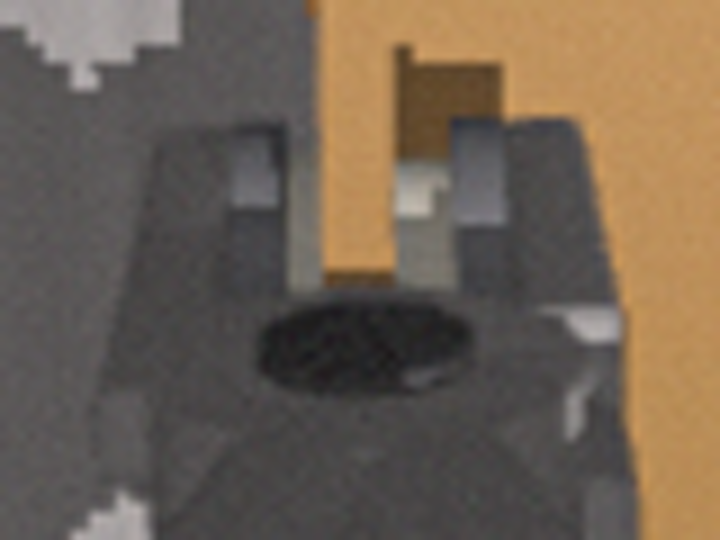

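The cap now sits flat on the wall: head 287–322, wall 322–395 and cap 395–455 are contiguous, and the pads are ~13.4 mm apart. Opening the pliers again while following down lightly.

Call:
drive_tool --increments "0 0 0 0.0005 0 0 0.37; 0 0 0 0.001 0 0 0.4; 0 0 0 0.0018 0 0 0.44; 0 0 0 0.0026 0 0 0.48; 0 0 0 0.0034 0 0 0.52; 0 0 0 0.004 0 0 0.55; 0 0 0 0.0044 0 0 0.565; 0 0 0 0.0044 0 0 0.565"

```text
clock: 16.23
tcp_pos: [0.5075, 0.1052, 0.1232]
orientation: [-0.492, -0.507, -0.493, 0.508]
wrist_force: [0.4, 0.9, 3.6]
finger_gap: 0.0483
```

```bash
python3 look.py w13 s
```

```text
16.225 [0.5075 0.1052 0.1232] [0.4  0.95 3.6 ] [ 0.011 -0.162  0.009] 0.0483 [[-0.0005, 0.9995, -0.0301], [0.0001, -0.0301, -0.9995], [-1.0, -0.0005, -0.0001]]
```

View pics/w13.png

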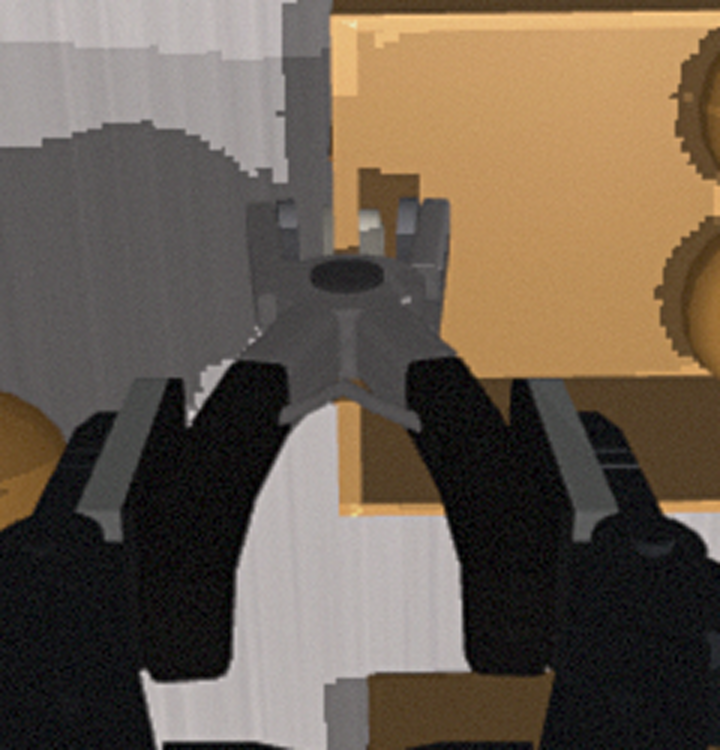

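The cap stayed home against the wall at (370,225) and the jaws are clear on both sides. Lifting straight up.

Call:
drive_tool --increments "0 0 0 -0.004 0 0 0.565; 0 0 0 -0.015 0 0 0.565; 0 0 0 -0.035 0 0 0.565; 0 0 0 -0.06 0 0 0.565; 0 0 0 -0.09 0 0 0.565; 0 0 0 -0.12 0 0 0.565; 0 0 0 -0.128 0 0 0.565; 0 0 0 -0.128 0 0 0.565; 0 0 0 -0.128 0 0 0.565"

```text
clock: 17.45
tcp_pos: [0.5069, 0.1052, 0.25]
orientation: [-0.492, -0.507, -0.493, 0.508]
wrist_force: [-1.1, -0.6, -4.2]
finger_gap: 0.0483
```

```bash
python3 look.py w14
```

```text
17.45 [0.5069 0.1052 0.25  ] [-1.14 -0.62 -4.23] [0.006 0.004 0.012] 0.0483 [[-0.0025, 0.9995, -0.03], [-0.0, -0.03, -0.9995], [-1.0, -0.0025, 0.0001]]
```

View pics/w14.png

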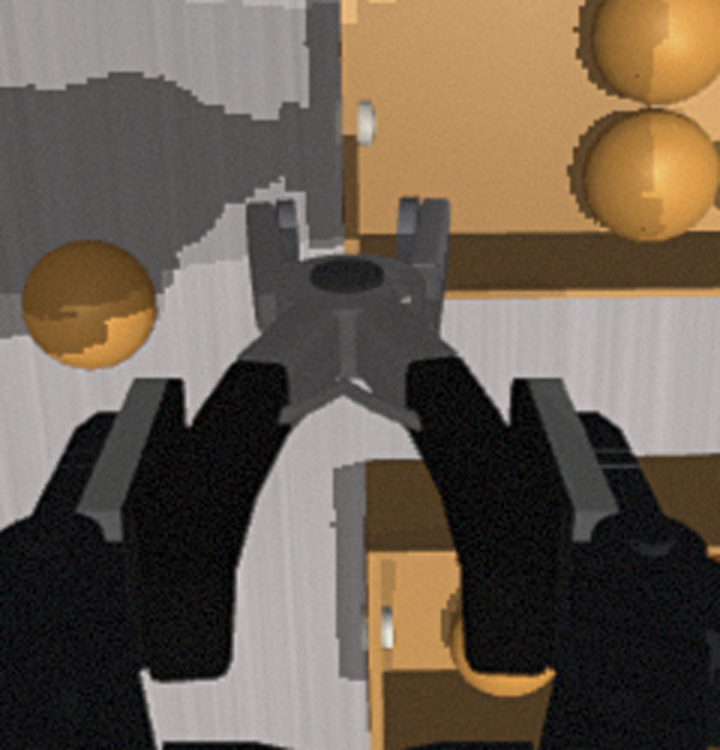

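The cap is home against the wall at (365,122) and the tray has not moved. Returning to above the stand.

Call:
drive_tool --increments "0.03 0 0 0 -0.001 0.02 0.565; 0.06 0 0 0 -0.003 0.06 0.565; 0.1 0 0 0 -0.005 0.11 0.565; 0.14 0 0 0 -0.007 0.165 0.565; 0.14 0 0 0 -0.01 0.22 0.565; 0.14 0 0 0 -0.012 0.275 0.565; 0.14 0 0 0 -0.015 0.33 0.565; 0.14 0 0 0 -0.017 0.375 0.565; 0.14 0 0 0.01 -0.0177 0.397 0.565; 0.14 0 0 0.025 -0.0177 0.402 0.565; 0.14 0 0 0.025 -0.0177 0.402 0.565; 0.14 0 0 0.025 -0.0177 0.402 0.565"

```text
clock: 19.0
tcp_pos: [0.478, -0.2944, 0.2262]
orientation: [0.456, 0.54, 0.457, -0.54]
wrist_force: [0.1, 0.1, -2.3]
finger_gap: 0.048
```

```bash
python3 look.py w15
```

```text
19.0 [ 0.478  -0.2944  0.2262] [ 0.08  0.06 -2.26] [ 0.039 -0.029 -0.008] 0.048 [[-0.0005, 0.9859, -0.1674], [0.0011, -0.1674, -0.9859], [-1.0, -0.0007, -0.001]]
```

View pics/w15.png

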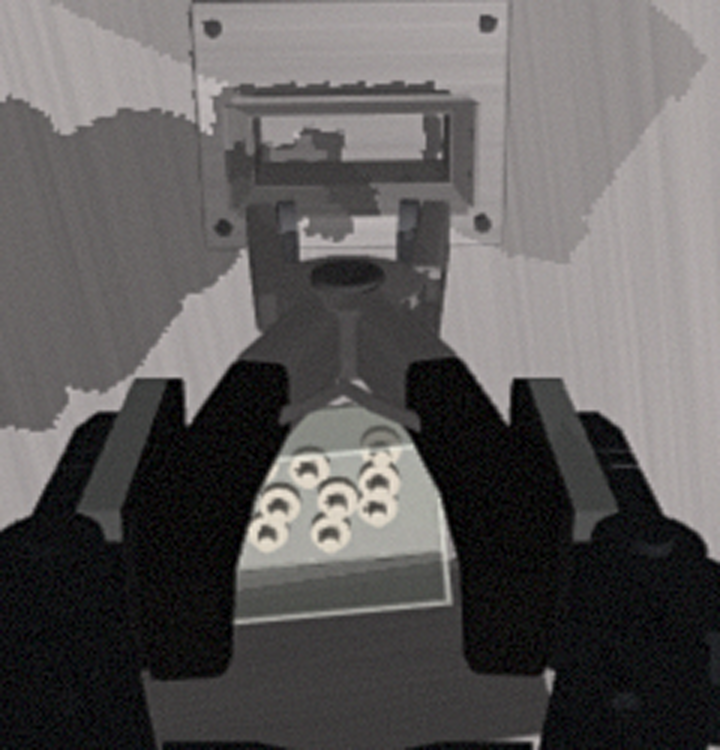

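Run:
```python
from h import *
import pickle; i,st=pickle.load(open("w15.pkl","rb"))
r=rot(st["orientation"]);T=st["tcp_pos"]
for n,u,v,z in [("p1",193,4,.008),("p2",507,2,.008),("p3",501,243,.008),("p4",208,247,.008),("m1",222,97,.049),("m2",477,97,.049),("m3",470,209,.049),("m4",228,212,.049),("hinge",347,273,T[2]-.043),("jLo",248,206,T[2]-.097),("jRo",449,204,T[2]-.097)]:
  p=px(i,[200+u/3,130+v/3],z); print(n,r.inv().apply(p-T).round(4))
```

```text
p1 [ 0.2183 -0.0525 -0.0401]
p2 [ 0.2182  0.0545 -0.0408]
p3 [0.2181 0.0564 0.0461]
p4 [ 0.2182 -0.051   0.0477]
m1 [ 0.1772 -0.0388 -0.0161]
m2 [ 0.1772  0.0404 -0.0161]
m3 [0.1771 0.0396 0.0203]
m4 [ 0.1772 -0.0382  0.0213]
hinge [ 0.043   0.0001 -0.0087]
jLo [ 0.097  -0.0237 -0.0054]
jRo [ 0.097   0.0246 -0.0059]
```

Call:
drive_tool --increments "0 0 0 0.01 0.0008 0.0007 0.565; 0 0 0 0.035 0.0008 0.0007 0.565; 0 0 0 0.055 0.0008 0.0007 0.565; 0 0 0 0.068 0.0008 0.0007 0.565; 0 0 0 0.07 0.0008 0.0007 0.565; 0 0 0 0.07 0.0008 0.0007 0.565; 0 0 0 0.07 0.0008 0.0007 0.565"

```text
clock: 19.92
tcp_pos: [0.4791, -0.2973, 0.1573]
orientation: [0.456, 0.541, 0.455, -0.541]
wrist_force: [-0.9, -0.8, -3.7]
finger_gap: 0.0481
```

```bash
python3 look.py w16
```

```text
19.925 [ 0.4791 -0.2973  0.1573] [-0.87 -0.8  -3.71] [ 0.057  0.016 -0.018] 0.0481 [[0.0013, 0.9856, -0.1692], [-0.001, -0.1692, -0.9856], [-1.0, 0.0015, 0.0007]]
```

View pics/w16.png

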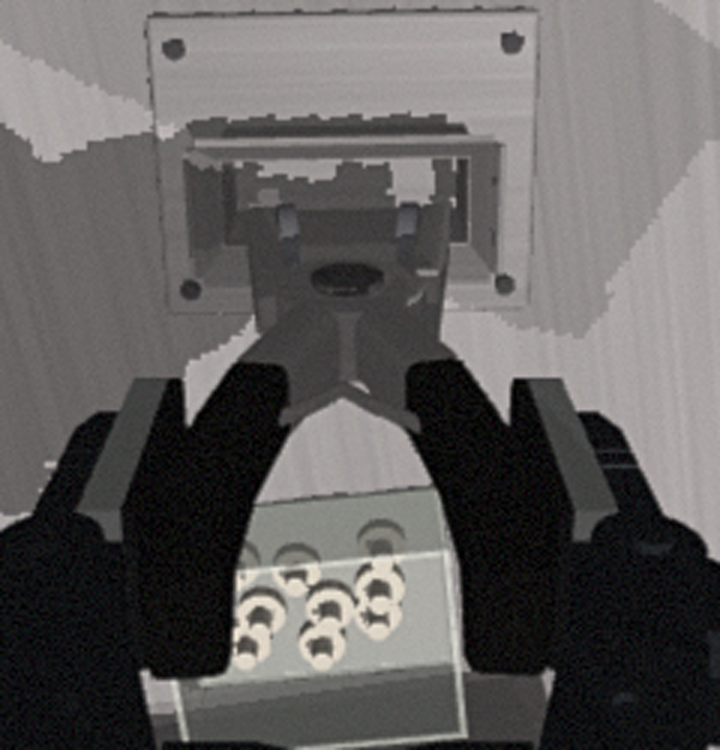

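Run:
```python
from h import *
import pickle; i,st=pickle.load(open("w16.pkl","rb"))
r=rot(st["orientation"]);T=st["tcp_pos"]
for n,u,v,z in [("p1",149,15,.008),("p2",537,12,.008),("p3",527,306,.008),("p4",169,312,.008),("m1",185,138,.049),("m2",503,138,.049),("hinge",347,278,T[2]-.043),("jLo",248,208,T[2]-.097),("jRo",449,206,T[2]-.097)]:
  p=px(i,[200+u/3,130+v/3],z); print(n,r.inv().apply(p-T).round(4))
```

```text
p1 [ 0.1492 -0.0547 -0.0446]
p2 [ 0.1493  0.0526 -0.0454]
p3 [0.1494 0.0545 0.0424]
p4 [ 0.1492 -0.0539  0.0443]
m1 [ 0.1082 -0.0399 -0.0195]
m2 [ 0.1083  0.0386 -0.0195]
hinge [ 0.043   0.0001 -0.0077]
jLo [ 0.097  -0.0237 -0.0049]
jRo [ 0.097   0.0246 -0.0054]
```

Alignment is within ~1.5 mm, well inside the ±4.5 mm slack. Inserting.

Call:
drive_tool --increments "0 0 0 0 -0.0005 -0.0015 0.565; 0 0 0 0.012 -0.0005 -0.0015 0.565; 0 0 0 0.024 -0.0005 -0.0015 0.565; 0 0 0 0.036 -0.0005 -0.0015 0.565; 0 0 0 0.046 -0.0005 -0.0015 0.565; 0 0 0 0.049 -0.0005 -0.0015 0.565; 0 0 0 0.049 -0.0005 -0.0015 0.565; 0 0 0 0.049 -0.0005 -0.0015 0.565"

```text
clock: 20.98
tcp_pos: [0.4787, -0.2956, 0.1078]
orientation: [0.456, 0.541, 0.455, -0.541]
wrist_force: [-0.1, -0.3, -2.6]
finger_gap: 0.0485
```

```bash
python3 look.py w17
```

```text
20.975 [ 0.4787 -0.2956  0.1078] [-0.1  -0.27 -2.59] [0.019 0.006 0.017] 0.0485 [[0.0008, 0.9856, -0.1692], [-0.0004, -0.1692, -0.9856], [-1.0, 0.0008, 0.0003]]
```

View pics/w17.png

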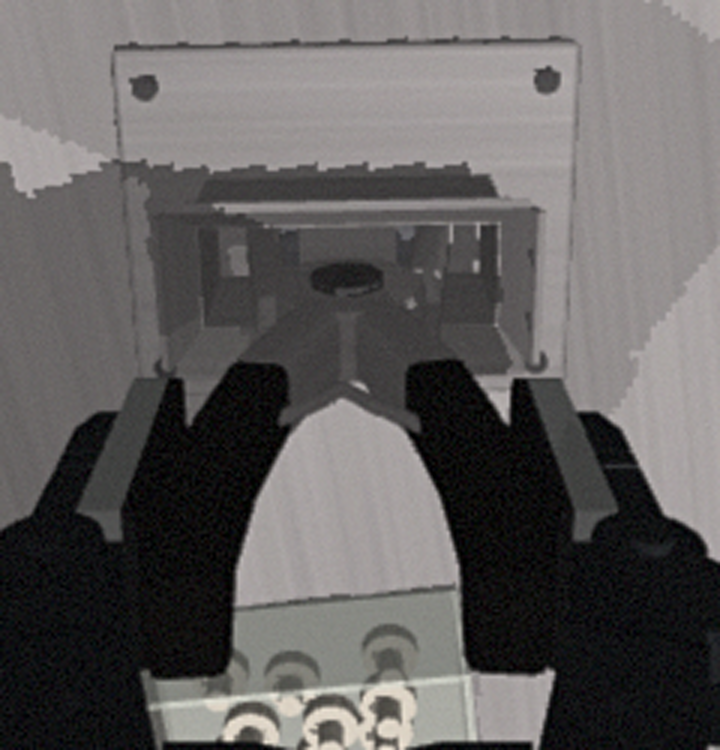

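The jaws are in the socket with no contact force and ~5 mm still to go. Lowering until touch.

Call:
drive_tool --increments "0 0 0 0.002 0 0 0.565; 0 0 0 0.0035 0 0 0.565; 0 0 0 0.0045 0 0 0.565; 0 0 0 0.0045 0 0 0.565; 0 0 0 0.0045 0 0 0.565"

```text
clock: 21.65
tcp_pos: [0.4785, -0.2955, 0.1034]
orientation: [0.456, 0.541, 0.455, -0.541]
wrist_force: [-1.6, -0.5, 3.5]
finger_gap: 0.0481
```

It is resting on the base plate (+6 N). Releasing slowly.

Call:
drive_tool --increments "0 0 0 0 0 0 0.59; 0 0 0 0 0 0 0.61; 0 0 0 0 0 0 0.63; 0 0 0 0 0 0 0.66; 0 0 0 0 0 0 0.75; 0 0 0 0 0 0 0.9; 0 0 0 0 0 0 1; 0 0 0 0 0 0 1; 0 0 0 0 0 0 1"

```text
clock: 22.78
tcp_pos: [0.4784, -0.2953, 0.1029]
orientation: [0.456, 0.541, 0.456, -0.541]
wrist_force: [0.4, -0.1, -0.5]
finger_gap: 0.0854
```

```bash
python3 look.py w18
```

```text
22.775 [ 0.4784 -0.2953  0.1029] [ 0.44 -0.08 -0.49] [-0.001 -0.04  -0.017] 0.0854 [[0.0001, 0.9856, -0.1691], [0.0001, -0.1691, -0.9856], [-1.0, 0.0001, -0.0001]]
```

View pics/w18.png

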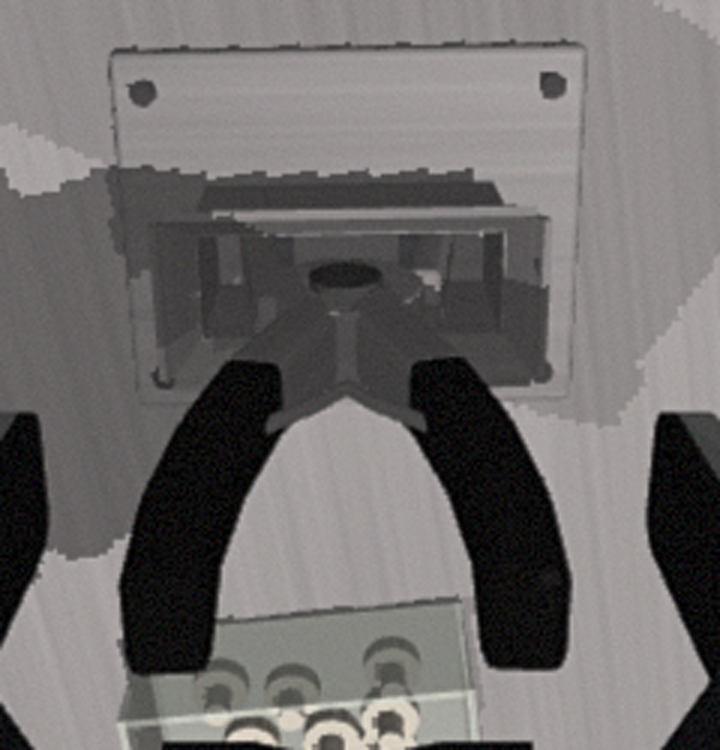

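The pliers stand upright and free in the socket. Retreating straight up, then a final check.

Call:
drive_tool --increments "0 0 0 -0.02 0 0 1; 0 0 0 -0.06 0 0 1; 0 0 0 -0.11 0 0 1; 0 0 0 -0.16 0 0 1; 0 0 0 -0.18 0 0 1; 0 0 0 -0.18 0 0 1; 0 0 0 -0.18 0 0 1; 0 0 0 -0.18 0 0 1; 0 0 0 -0.18 0 0 1"

```text
clock: 23.95
tcp_pos: [0.478, -0.295, 0.2817]
orientation: [-0.455, -0.541, -0.457, 0.541]
wrist_force: [-1.3, 0.2, -0.0]
finger_gap: 0.0854
```

Run:
```python
from h import *
im=np.ascontiguousarray(eyes.read_camera("wrist")[...,::-1]); t=np.ascontiguousarray(eyes.read_camera("top")[...,::-1]); s=np.ascontiguousarray(eyes.read_camera("side")[...,::-1])
crop(im,200,50,200,200,2,"f1"); crop(t,270,120,180,120,2,"f2"); crop(s,260,140,180,200,2,"f3")
a=[cv2.imread(f"pics/f{k}.png") for k in(1,2,3)]
o=np.zeros((640,770,3),np.uint8); o[:400,:400]=a[0]; o[400:640,:360]=a[1]; o[:400,405:765]=a[2]; cv2.imwrite("pics/fin.png",o[:600])
t0=cv2.imread("pics/top0.png"); d=cv2.absdiff(t,t0)[110:250,265:340].max(2); print("tray diff>40:",(d>40).sum())
crop(np.hstack([t0[190:225,275:330],t[190:225,275:330]]),0,0,110,35,7,"rv")
```

```text
tray diff>40: 1
```

View pics/fin.png

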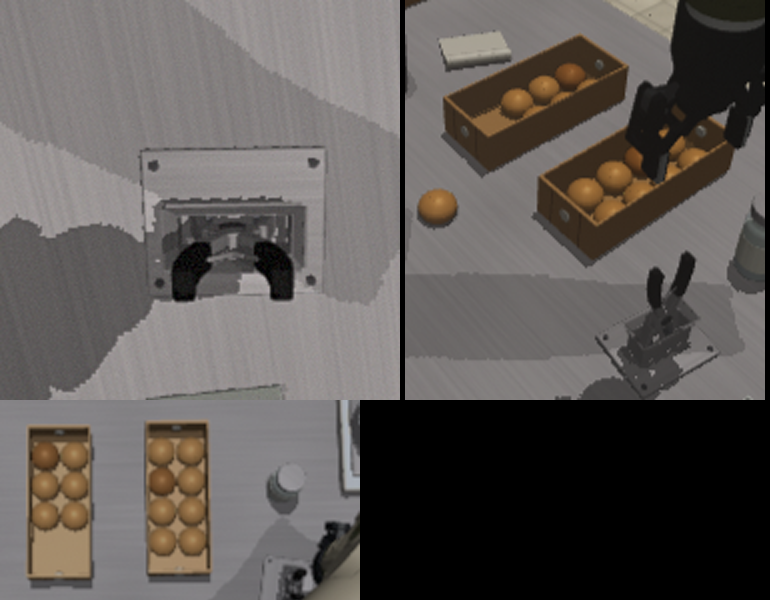

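View pics/rv.png

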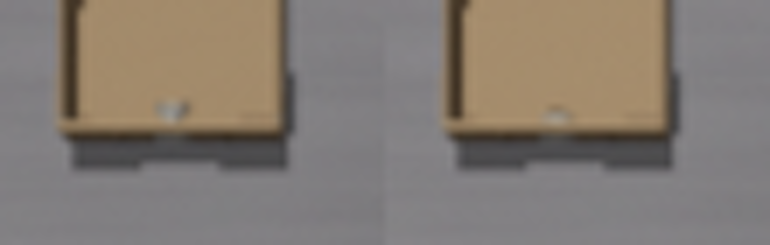

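The pliers are upright in the stand. The tray looks the same before and after, except that the cap now sits against the wall. Handing in.

```bash
python3 -c "
from workcell import job
print(job.hand_in())"
```

```text
the job is handed in; nothing more can be done
None
```

The open tray's rivet is closed and the pliers are back upright in their stand, released. I handed the job in at about 24 s on the robot's clock, and hand-in gives no verdict.

- **Squeeze:** I rested the throat on the rim and closed the handles in small steps, raising the tool to match. Readings at the end of each step put the load on the rim at about 8–10 N, against the 20 N limit. The grip was limited to 40 N, and side force stayed at 2 N or less.
- **Rivet:** The close-up at full squeeze and the look after lifting off both show the cap flat against the wall. I saw no sign of cracking, but the images are too coarse to rule it out.
- **Tray:** Comparing the top view before and after, only one pixel around the tray changed noticeably, so it did not visibly move.
- **Stand:** The pliers stand free in the socket with the gripper clear above them. The other objects I could see in the last pictures were in place. The pot, tongs and scraper were not specifically checked.
- **One reading that disagreed:** the finger gap at full squeeze was 30 mm, not the stated 32 mm over the handles. I put this down to where the pads sit on the bowed handles. The jaw pads measured about 13.4 mm apart, close to the 13 mm expected for a closed rivet.

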